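# Lock a quarter-turn stud into the fixture rail

## Task

Take the red-winged stud out of its wooden stand and fit it in the fixture rail: feel along the groove for the hidden slot, let the stud's foot drop in, push it down gently against the spring, give it a quarter turn and let go so that it springs up and locks square across the rail. Do not press hard on the rail, and leave the bottle, mug, tape roll and spanner as they are.

Things in the scene. Friction and masses are not known exactly. Their poses are not given: they have to be found in the camera images.
- stud_mid (a point): Centre, half-way up, of the loose upright stud (62 mm tall, about 80 g); y along foot and wing, z up, a half turn makes no difference. Steel foot 10 (x) x 30 (y) x 8 mm, underside 31 mm below this point; 9 mm shank; 19 mm collar here; red wing 12 (x) x 38 (y) mm, 2 to 31 mm above this point: pinch it across its 12 mm, 21 mm above this point.
- stand: Fixed wooden block 60 (x) x 80 (y) x 24 mm, origin at the centre of its underside; in its top a central pocket 12 (x) x 32 (y) mm, 12 mm deep, holds the stud's foot at the start.
- rail: Fixed aluminium rail 64 (x, across) x 250 (y, along) x 36 (z) mm, origin at the centre of its underside. In its top a groove 16 mm wide, 6 mm deep runs along y; its floor is a stiff brass strip with one slot for the foot, 15 (x) x 35 (y) mm. The slot's centre lies anywhere from y = -20 to +20 mm and is not measured: find it by feel. Touch it slowly (about 15 mm/s) and never press over 50 N.
- groove_mid (a point): Middle of the groove's floor (top of the brass strip), 30 mm above the rail's underside; axes as the rail. Under the slot a spring pad meets the foot's underside 10 mm below this height: 3 N there, 600 N/m more, bottoming 20 mm below with 9 N. Pad and slot lie together.
- turn_mid (a point): Point 18 mm below the groove's floor, rail's middle: best height of the foot's underside for turning (it turns free, either way, when 16 to 20 mm below the floor). After a quarter turn (foot along the rail's x) let it rise: the pad lifts it 6 mm into a cross recess 16 mm wide under the strip, where it stays, underside 12 mm below the groove's floor.
- bottle_mid (a point): Middle of a standing clear glass bottle with yellow cap, 76 x 76 x 292 mm: leave alone.
- mug_white: White mug, 78 x 116 x 97 mm, origin at its underside: leave alone.
- tape_roll: Roll of black tape lying flat, 55 x 53 x 19 mm, origin at its underside: leave alone.
- spanner_13: Slim steel spanner lying flat, 26 x 186 x 9 mm, origin at its underside: leave alone.

How it is judged:
On the way:
1. the stud's foot has dropped upright into the slot, along the rail (z of stud_mid in the frame of rail below 0.057 m and angle between the y axis of stud_mid and the y axis of rail, either way round below 0.25 rad and x of stud_mid in the frame of rail between -0.005 and 0.005 m and y of stud_mid in the frame of rail between -0.027 and 0.027 m), for 0.1 s.
At the end, for the whole second after the job is handed in: The stud stands upright in the slot (within 0.15 rad), its foot across the rail within 0.3 rad, sprung up into the recess (its centre 47 to 51 mm above the rail's underside, within 6 mm of the groove's middle and 27 mm of the rail's middle), released and at rest (z of stud_mid in the frame of rail between 0.047 and 0.051 m and angle between the y axis of stud_mid and the x axis of rail, either way round below 0.3 rad and angle between stud_mid's own z axis and vertical below 0.15 rad and x of stud_mid in the frame of rail between -0.006 and 0.006 m and y of stud_mid in the frame of rail between -0.027 and 0.027 m and linear speed of stud below 0.01 m/s); the robot touches nothing.
It fails at once if the stud pressed on the rail with more than 50 N (contact force between stud and rail above 50 N).
It fails at once if the bottle knocked or moved (distance of bottle_mid from where it was at the start of the episode above 0.03 m or angle between bottle_mid's own z axis and vertical above 0.3 rad).
It fails at once if the mug, tape roll or spanner moved (distance of any of mug_white, tape_roll, spanner_13 from where it was at the start of the episode above 0.03 m).
It also fails if it takes over 61 s, if anything falls off the work surface, if the arm or the gripper's body presses on something with over 40 N, if the wrist force passes 120 N, or if a joint passes its speed limit or range.

## Robot

A 7-joint arm with a two-finger parallel gripper is mounted at the origin on the work surface; the furniture and walls round the work are solid. World frame = base frame: x ahead of the robot, y to its left, z up, the work surface at z = 0. Lengths are in m, angles in rad, forces in N, time in s.
With the tool pointing down it reaches from about 0.35 to 0.9 m from the base axis. Payload 7.2 kg.
Tool frame: the origin (TCP) lies at the very end of the fingers, on their centre line; the grasp point (between the pads) lies grip_depth behind it (grip_depth is the distance from the TCP to the grasp point, in m); z points along the fingers, y is the line along which they close (so a half turn about z gives the same grasp; the last joint's range is limited). The gripper opens to 85 mm and grips with 20 to 120 N. Pads are 22 mm wide; open, the fingers measure 114 mm over their backs; the gripper's body (76 mm by 85 mm) begins 54 mm behind the grasp point. The pads swing forward as they close: fully open they stand 13 mm farther back than shut.
Start: joints at [-1.207, 0.411, -0.013, 1.596, 0.006, 1.134, -0.082], TCP at [0.262, 0.568, 0.231] pointing down, gripper open.
Joint ranges: [-2.95, 2.95], [-0.29, 1.99], [-1.47, 1.44], [0.14, 2.54], [-1.03, 4.17], [0.13, 1.85], [-2.86, 2.86]. Speed limits (rad/s): [2.39, 2.39, 3.01, 3.01, 3.14, 3.14, 3.14].

## Interface

Orientations are given as a unit quaternion [x, y, z, w].
In Python, from bench import state, get_image, job_done, look_for, grip_depth gives the robot as it stands.
- The arm moves only by the tool carry_out, never from a script. Its argument "increments" is a list of rows, each an object with "travel": the shift along the tool's x, y, z in cm, a list of three; "angular": the turn, a rotation vector about the tool's x, y, z in rad, a list of three. In form: [{"travel": [x, y, z], "angular": [ax, ay, az]}, ...]. A call has 1 to 12 rows; each row is the pose to reach, as a shift and turn from the pose commanded when the call began, along the tool's axes at that moment; what a row does not reach only later rows make up. A row lasts 1/12 s, in which the tool goes at most 41.7 mm and 7.16 degrees, less where a joint would pass 70% of its speed; a pose out of reach is approached as far as the arm can. A call with a gripper value outside its range is refused whole. "hand" is the finger opening in cm, from 0 to 8.54, set as the call begins (left out, the last holds). The fingers move at their own pace and stop on an object; "force" is the grip in N (left out, the last holds). Time passes only in rows, so rows that repeat a pose let the fingers close. It gives the time, the measured TCP pose, the force, the opening and the grip force at its end, in the units of the state.
- state(): the state, without advancing time (a new reading comes with each control period).
- get_image(name): name is "scene" or "top" or "wrist"; returns a dict with "img" (480x640x3 uint8, red, green, blue), "intrinsics" (3x3 intrinsics, pixels), "rvec" (rotation vector, rad) and "tvec" (3), from world to camera coordinates, as OpenCV has them. Camera axes: x right, y down, z forward; pixel columns grow to the right and rows downward; lengths in m; the calibration is good to about 2 mm. A picture is of the moment at which its call begins. There is no depth.
- job_done(): hands the job in; it is judged then, once.
Trained networks look in a picture, given as the dict that the camera call returned (one of the last four; its "shot" number tells which), for a name from the list of things; names that differ only in an ending like _2 or _b are one class to them, and where a whole thing is asked for, a point or a joint stands for the part that bears it (a point fixed in the world has none). Each returns a list of dicts, best first, with "p" (0 to 1); they miss things now and then, are a little off and sometimes report something else, mostly with a low value. They report only what shows in the picture. A call takes as long as a camera call.
- look_for(picture, target): "extent" ([left, top, right, bottom] in pixels, round what is visible of it).
The state is a dict: "time_s": time; "joint_positions": joint angles; "qvel": joint speeds; "tau": joint torques, N m; "eef_pos": TCP position; "ee_rot": TCP orientation; "force": force on the tool from outside, world axes, zero at the start; "torque": the same for the moment, N m; "opening": finger opening in m; "grip_force": force on a finger pad.
Only numpy, scipy, OpenCV 4.12 (cv2) and the standard library are available. Lean on these libraries where they do the work, as an engineer would, in place of code of your own. Each camera call takes 0.05 s, during which the arm holds its last target. There are 200 camera calls.

## Working session

There is one attempt and no reset: what is moved stays moved. The work goes in short steps, Python scripts to look and compute and a tool call to move; the robot and the scene stay as the last step left them, time stands still between calls to the robot, and variables do not carry over. Pictures are saved under pics/ and viewed, at most 10 in all, crops included, and the job is handed in when it is done.

Besides the shell and the picture viewer there is one more tool, called after "Request:" as name(argument=value, ...) on one line, values as JSON. carry_out: Moves the arm, as the interface text tells. Its arguments: {"type":"object","properties":{"increments":{"type":"array","items":{"type":"object","properties":{"travel":{"type":"array","items":{"type":"number"}},"angular":{"type":"array","items":{"type":"number"}}}}},"hand":{"type":"number"},"force":{"type":"number"}},"required":["increments"]}

```bash
mkdir -p pics; python3 - <<'E'
from bench import *
import cv2,numpy as np
print(state(),grip_depth)
for n in ["scene","top"]:
    g=get_image(n); cv2.imwrite(f"pics/{n}0.png",g["img"][:,:,::-1])
    print(n,g["intrinsics"],g["rvec"],g["tvec"])
    for t in ["stud_mid","stand","rail","bottle_mid","mug_white","tape_roll","spanner_13"]:
        print(t,[(np.round(d["extent"]),round(d["p"],2)) for d in look_for(g,t)[:2]])
E
```

```text
{'time_s': 0.0, 'joint_positions': array([-1.20714428,  0.41192825, -0.01274191,  1.59705945,  0.00559373,
        1.13429674, -0.08220675]), 'qvel': array([-2.59509809e-04, -1.11406145e-03, -3.77534202e-04, -2.53436037e-05,
       -5.88557147e-04, -1.99753171e-03, -6.48302145e-04]), 'tau': array([-1.03170074e-03, -6.00619197e+01,  6.82070609e-01, -2.99410343e+01,
        1.39343421e-02,  1.03667937e-02, -1.28323489e-05]), 'eef_pos': array([0.26140489, 0.56715127, 0.23042894]), 'ee_rot': array([ 2.14231108e-01,  9.76782651e-01, -8.18154321e-04, -1.28272756e-04]), 'force': array([ 0.42813411,  0.04813977, -0.25426435]), 'torque': array([ 0.03358749, -0.01614307, -0.02439432]), 'grip_force': 0.0, 'opening': 0.08527697262827028} 0.0187
scene [[483.36765138   0.         313.51465038]
 [  0.         483.36765138 237.08888691]
 [  0.           0.           1.        ]] [ 1.86653483 -0.82377328  0.54604746] [-0.28934848  0.26465697  0.85463394]
stud_mid [(array([402., 304., 420., 328.]), 0.78)]
stand [(array([265., 137., 292., 238.]), 0.23)]
rail [(array([287., 233., 358., 286.]), 0.66), (array([178., 230., 223., 279.]), 0.15)]
bottle_mid []
mug_white [(array([180., 232., 222., 279.]), 0.85)]
tape_roll [(array([428., 281., 449., 300.]), 0.74), (array([405., 305., 422., 330.]), 0.44)]
spanner_13 [(array([367., 250., 427., 270.]), 0.7)]
top [[441.06764647   0.         324.37557904]
 [  0.         441.06764647 236.78441421]
 [  0.           0.           1.        ]] [ 2.12588061 -2.15449408  0.12623545] [0.05811705 0.48877276 1.06577192]
stud_mid [(array([444., 250., 463., 261.]), 0.65)]
stand [(array([431., 242., 465., 272.]), 0.86)]
rail [(array([254., 184., 357., 232.]), 0.84)]
bottle_mid [(array([172., 137., 229., 194.]), 0.71)]
mug_white [(array([200., 295., 254., 329.]), 0.78)]
tape_roll [(array([420., 172., 440., 196.]), 0.48)]
spanner_13 [(array([330., 146., 398., 164.]), 0.87), (array([255., 181., 358., 230.]), 0.29)]
```

View pics/top0.png

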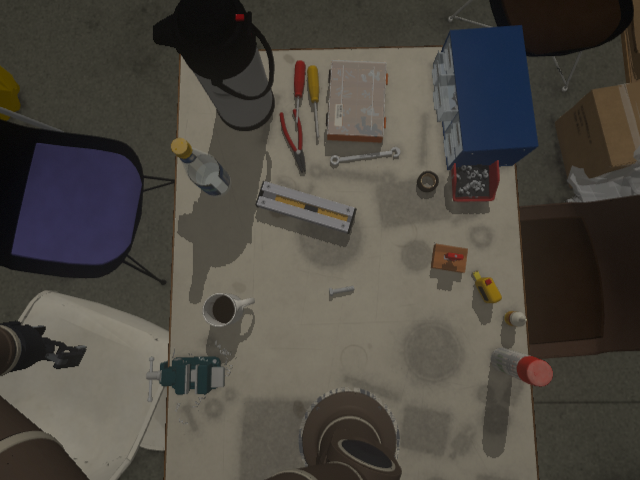

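View pics/scene0.png

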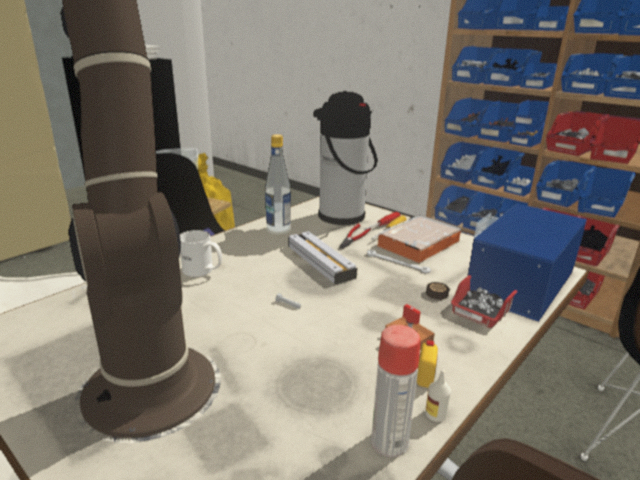

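The top view shows the rail around (306,208) tilted slightly, and the stand with the stud at about (450,257). The bottle is at (200,170) and the spanner at (365,157). The scene view agrees. Next I'll zoom in on the rail and stand.

```bash
cat > h.py <<'E'
import cv2,numpy as np
from bench import *
def ray(g,u,v,z):
    K=np.array(g["intrinsics"]);R=cv2.Rodrigues(np.array(g["rvec"],float))[0];t=np.array(g["tvec"],float).ravel()
    d=R.T@np.linalg.inv(K)@[u,v,1];c=-R.T@t
    return c+d*(z-c[2])/d[2]
def proj(g,P):
    return cv2.projectPoints(np.array(P,float).reshape(-1,3),np.array(g["rvec"],float),np.array(g["tvec"],float),np.array(g["intrinsics"]),None)[0].reshape(-1,2)
E
python3 - <<'E'
from h import *
g=get_image("top");im=g["img"][:,:,::-1]
a=cv2.resize(im[175:240,250:362],None,fx=7,fy=7,interpolation=cv2.INTER_CUBIC)
b=cv2.resize(im[235:280,425:475],None,fx=3,fy=3,interpolation=cv2.INTER_CUBIC)
c=np.zeros((a.shape[0]+b.shape[0],a.shape[1],3),np.uint8);c[:a.shape[0]]=a;c[a.shape[0]:,:b.shape[1]]=b
print(c.shape);cv2.imwrite("pics/c1.png",c)
print(ray(g,306,207,.036),ray(g,453,256,.05),ray(g,449,258,.024))
print("cam",-cv2.Rodrigues(np.array(g["rvec"]))[0].T@g["tvec"])
E
```

```text
(590, 784, 3)
[0.56564896 0.09689804 0.036     ] [ 0.43557818 -0.26060876  0.05      ] [ 0.43309683 -0.25750351  0.024     ]
cam [0.33774576 0.03012963 1.12390667]
```

View pics/c1.png

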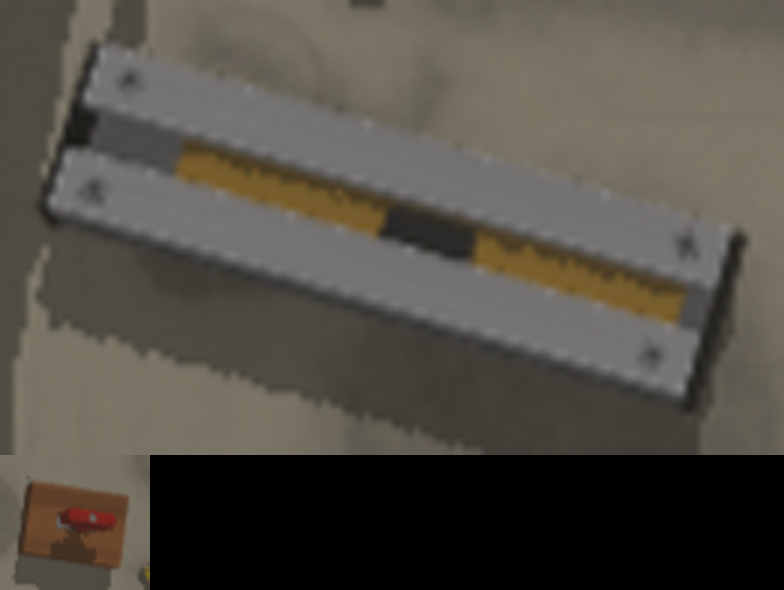

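The rail crop shows a dark slot-like gap in the brass at crop (428,232). The rail's top corners are at (100,45), (740,235), (690,405) and (48,215). The stand's corners in the inset are (30,27), (128,40), (118,113) and (20,98), with the red wing at about (90,64).

```bash
python3 - <<'E'
from h import *
g=get_image("top")
def pts(L,x0,y0,s,z): return np.array([ray(g,x0+(u+.5)/s-.5,y0+(v+.5)/s-.5,z) for u,v in L])
r=pts([(100,45),(740,235),(690,405),(48,215)],250,175,7,.036)
s=pts([(30,27),(128,40),(118,113),(20,98)],425,235,3,.024)
for q in(r,s):
    print(q.round(4),q.mean(0),[np.linalg.norm(q[i]-q[i-1]) for i in range(4)])
    d=(q[0]-q[1])+(q[3]-q[2]); print("yaw of y axis",np.arctan2(-d[0],d[1]))
sl=pts([(428,232),(383,222),(475,245)],250,175,7,.03)
d=(r[0]-r[1])+(r[3]-r[2]);d/=np.linalg.norm(d)
print("slot along", (sl-r.mean(0))@d, sl)
print("wing top",pts([(90,64),(62,62),(116,66)],425,235,3,.0745))
st=state();from scipy.spatial.transform import Rotation as Ro
M=Ro.from_quat(st["ee_rot"]).as_matrix();print(M)
w=get_image("wrist");R=cv2.Rodrigues(np.array(w["rvec"],float))[0]
print("wcam",-R.T@w["tvec"]-st["eef_pos"],R@M, M.T@(-R.T@w["tvec"]-st["eef_pos"]))
E
```

```text
[[ 0.6348  0.2038  0.036 ]
 [ 0.5607 -0.0269  0.036 ]
 [ 0.4994 -0.0078  0.036 ]
 [ 0.5721  0.2221  0.036 ]] [0.56674082 0.09779694 0.036     ] [np.float64(0.06532002882011788), np.float64(0.24227085235858234), np.float64(0.06424314889377104), np.float64(0.24116454136747464)]
yaw of y axis -0.30860440266524103
[[ 0.4695 -0.2237  0.024 ]
 [ 0.4574 -0.3042  0.024 ]
 [ 0.397  -0.2926  0.024 ]
 [ 0.4105 -0.2127  0.024 ]] [ 0.43361959 -0.25830845  0.024     ] [np.float64(0.06001948941567072), np.float64(0.08137771480928646), np.float64(0.06150114847269309), np.float64(0.08096750246769742)]
yaw of y axis -0.15764476815609882
slot along [-0.01243578  0.00425371 -0.03011622] [[0.56486937 0.08534114 0.03      ]
 [0.56881974 0.10159883 0.03      ]
 [0.55981035 0.06839679 0.03      ]]
wing top [[ 0.43329152 -0.25790717  0.0745    ]
 [ 0.43518588 -0.23596234  0.0745    ]
 [ 0.43142146 -0.27825245  0.0745    ]]
[[-9.08201175e-01  4.18533899e-01 -1.23917782e-05]
 [ 4.18533899e-01  9.08201175e-01 -9.28716772e-06]
 [ 7.36723300e-06 -1.36209959e-05 -1.00000000e+00]]
wcam [-0.06715618  0.03068563  0.14092573] [[ 1.01059163e-04  9.99999940e-01  3.31355109e-04]
 [-9.56273369e-01  1.93553046e-04 -2.92474284e-01]
 [-2.92474331e-01 -2.87308860e-04  9.56273331e-01]] [ 0.07383534 -0.00024033 -0.14092518]
```

Request:
carry_out(increments=[{"travel": [-1,-1.35,0],"angular": [0,0,0.03]},{"travel": [-3,-4.05,0],"angular": [0,0,0.08]},{"travel": [-5.2,-7,0],"angular": [0,0,0.14]},{"travel": [-7.5,-10.1,0],"angular": [0,0,0.2]},{"travel": [-9.8,-13.2,0],"angular": [0,0,0.26]},{"travel": [-12.1,-16.3,0],"angular": [0,0,0.32]},{"travel": [-14.4,-19.4,0],"angular": [0,0,0.38]},{"travel": [-16.7,-22.5,0],"angular": [0,0,0.44]},{"travel": [-19,-25.6,0],"angular": [0,0,0.5]},{"travel": [-21.3,-28.7,0],"angular": [0,0,0.56]},{"travel": [-23.3,-31.4,0],"angular": [0,0,0.61]},{"travel": [-25.1,-33.9,0],"angular": [0,0,0.65]}])

```text
time_s: 1.95
eef_pos: [0.3478, 0.1526, 0.2316]
ee_rot: [0.516, 0.856, 0.001, 0.0]
force: [1.6, -0.1, -0.0]
opening: 0.0854
grip_force: 0.0
```

Request:
carry_out(increments=[{"travel": [-3.7,-1.1,0],"angular": [0,0,0.06]},{"travel": [-7.4,-2.2,0],"angular": [0,0,0.12]},{"travel": [-11.1,-3.3,0],"angular": [0,0,0.18]},{"travel": [-14.8,-4.4,0.5],"angular": [0,0,0.24]},{"travel": [-18.5,-5.5,1.5],"angular": [0,0,0.3]},{"travel": [-22.2,-6.6,2.5],"angular": [0,0,0.36]},{"travel": [-25.9,-7.7,3.8],"angular": [0,0,0.42]},{"travel": [-29.6,-8.8,5.2],"angular": [0,0,0.48]},{"travel": [-33.2,-9.8,6.5],"angular": [0,0,0.54]},{"travel": [-36.8,-10.8,7.5],"angular": [0,0,0.6]},{"travel": [-39.2,-11.5,8.2],"angular": [0,0,0.64]},{"travel": [-40.2,-11.75,8.5],"angular": [0,0,0.647]}])

```text
time_s: 2.95
eef_pos: [0.4325, -0.2592, 0.1455]
ee_rot: [0.763, 0.647, -0.001, 0.001]
force: [0.1, 0.3, 0.1]
opening: 0.0852
grip_force: 0.0
```

Request:
carry_out(increments=[{"travel": [0,0,0]},{"travel": [0,0,0]}])

```text
invalid input at $.increments[0]: expected keys travel, angular
```

```bash
python3 - <<'E'
from h import *
g=get_image("wrist");cv2.imwrite("pics/w1.png",g["img"][:,:,::-1]);s=state();print(s["eef_pos"],s["ee_rot"],s["joint_positions"],s["force"])
print([(d["extent"],d["p"]) for d in look_for(g,"stud_mid")[:2]])
np.save("w1.npy",[g],allow_pickle=True)
m=g["img"].astype(int);k=((m[:,:,0]>110)&(m[:,:,1]<70)&(m[:,:,2]<70)).astype(np.uint8)
n,l,st,c=cv2.connectedComponentsWithStats(k);i=1+st[1:,4].argmax();print(st[i],c[i])
print(proj(g,[[.4333,-.258,.0745]]))
E
```

```text
[ 0.43256047 -0.25914378  0.14549304] [ 7.62131725e-01  6.47420609e-01 -1.19744376e-03  5.95157446e-04] [-0.15064859  0.36895712  0.74636185  2.01739358 -0.32168149  0.87320492
  0.60949088] [ 0.86772375 -1.52909716  2.15718744]
[([317.0, 205.7, 347.6, 286.7], 0.65)]
[ 325  212   25   76 1277] [336.55990603 252.63743148]
[[329.3663466  255.39813688]]
```

View pics/w1.png

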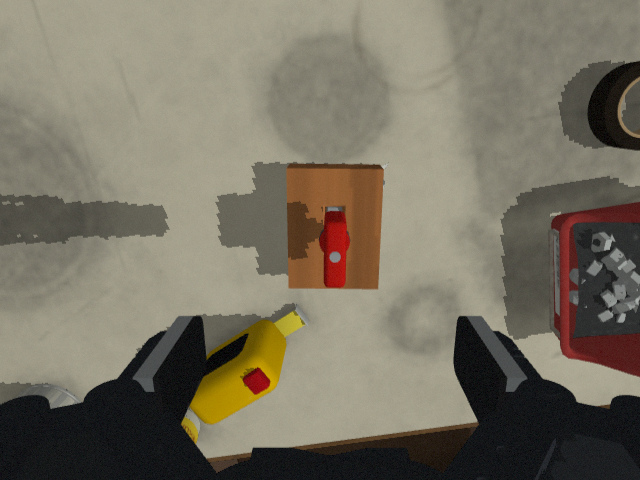

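The wrist view shows the red wing, with its top dot at (335,257), nearly vertical in the picture. The stand's top corners are at (288,168), (383,168), (379,289) and (289,289).

```bash
python3 - <<'E'
from h import *
from scipy.spatial.transform import Rotation as Ro
g=np.load("w1.npy",allow_pickle=True)[0];s=state();M=Ro.from_quat(s["ee_rot"]).as_matrix()
f=lambda u,v,z:ray(g,u,v,z)
dot=f(335,257,.074);print("dot",dot)
q=np.array([f(*p,.024) for p in[(288,168),(383,168),(379,289),(289,289)]]);print(q,q.mean(0))
d=(q[0]-q[3])+(q[1]-q[2]);print("yaw",np.arctan(-d[0]/d[1]))
# wing upper face edges
m=g["img"].astype(int);k=((m[:,:,0]>110)&(m[:,:,1]<70)&(m[:,:,2]<70))
L=[];
for v in range(262,284,3):
    u=np.where(k[v,310:360])[0]+310; a,b=f(u[0],v,.074),f(u[-1],v,.074); L.append((a+b)/2); print(v,u[0],u[-1],np.linalg.norm(a-b).round(4))
L=np.array(L);p=np.polyfit(L[:,1],L[:,0],1);print("wing yaw",-np.arctan(p[0]),L.mean(0))
print("tool y yaw",np.degrees(np.arctan2(M[1,1],M[0,1])),"tool dxy",100*M.T@(np.array([dot[0],dot[1],.0453])-s["eef_pos"]), 100*M.T@(np.array([*q.mean(0)[:2],.0453])-s["eef_pos"]),M[:,2])
E
```

```text
dot [ 0.43605203 -0.25953231  0.074     ]
[[ 0.41466507 -0.21543407  0.024     ]
 [ 0.47189609 -0.22487248  0.024     ]
 [ 0.459153   -0.30394662  0.024     ]
 [ 0.40000817 -0.29421089  0.024     ]] [ 0.43643058 -0.25961601  0.024     ]
yaw -0.17186884465391594
262 326 345 0.01
265 326 345 0.0101
268 326 345 0.0101
271 326 345 0.0101
274 326 345 0.0101
277 326 345 0.0101
280 326 345 0.0102
283 326 344 0.0097
wing yaw -0.1724656705298616 [ 0.43488843 -0.26821668  0.074     ]
tool y yaw -9.18725974255341 tool dxy [-0.1848124   0.41994719 10.05006688] [-0.18703164  0.45865318 10.05002249] [-1.37639675e-03 -9.21428284e-04 -9.99998628e-01]
```

Request:
carry_out(increments=[{"travel": [-0.18,0.43,1],"angular": [0,0,0.012]},{"travel": [-0.18,0.43,3],"angular": [0,0,0.012]},{"travel": [-0.18,0.43,5],"angular": [0,0,0.012]},{"travel": [-0.18,0.43,7],"angular": [0,0,0.012]},{"travel": [-0.18,0.43,8.5],"angular": [0,0,0.012]},{"travel": [-0.18,0.43,9.5],"angular": [0,0,0.012]},{"travel": [-0.18,0.43,10.05],"angular": [0,0,0.012]},{"travel": [-0.18,0.43,10.05],"angular": [0,0,0.012]},{"travel": [-0.18,0.43,10.05],"angular": [0,0,0.012]}], hand=4)

```text
time_s: 3.8
eef_pos: [0.4371, -0.2574, 0.0462]
ee_rot: [0.764, 0.645, 0.0, 0.0]
force: [0.0, 0.3, 0.2]
opening: 0.0398
grip_force: 0.0
```

Request:
carry_out(increments=[{"travel": [0,0,0],"angular": [0,0,0]},{"travel": [0,0,0],"angular": [0,0,0]},{"travel": [0,0,0],"angular": [0,0,0]},{"travel": [0,0,0],"angular": [0,0,0]},{"travel": [0,0,0],"angular": [0,0,0]},{"travel": [0,0,0],"angular": [0,0,0]},{"travel": [0,0,0],"angular": [0,0,0]},{"travel": [0,0,0],"angular": [0,0,0]}], hand=0.6, force=60)

```text
time_s: 4.47
eef_pos: [0.4369, -0.2579, 0.0466]
ee_rot: [0.765, 0.644, 0.0, 0.0]
force: [-1.8, 0.6, 5.9]
opening: 0.0107
grip_force: 58.5
```

Request:
carry_out(increments=[{"travel": [0,0,-0.7],"angular": [0,0,0]},{"travel": [0,0,-2.5],"angular": [0,0,0]},{"travel": [0,0,-5],"angular": [0,0,0]},{"travel": [1.5,0.3,-8],"angular": [0,0,0.01]},{"travel": [4.5,1,-10.5],"angular": [0,0,0.03]},{"travel": [8,1.8,-11],"angular": [0,0,0.05]},{"travel": [12,2.7,-11],"angular": [0,0,0.07]},{"travel": [16,3.6,-11],"angular": [0,0,0.09]},{"travel": [20,4.5,-11],"angular": [0,0,0.11]},{"travel": [24,5.4,-11],"angular": [0,0,0.125]},{"travel": [27.5,6.3,-11],"angular": [0,0,0.137]},{"travel": [30,6.7,-11],"angular": [0,0,0.137]}])

```text
time_s: 5.47
eef_pos: [0.5548, 0.0308, 0.1564]
ee_rot: [0.806, 0.592, 0.001, -0.0]
force: [0.6, -0.9, -0.7]
opening: 0.0109
grip_force: 58.5
```

Request:
carry_out(increments=[{"travel": [0,0,0],"angular": [0,0,0]},{"travel": [0,0,0],"angular": [0,0,0]},{"travel": [0,0,0],"angular": [0,0,0]}])

```text
time_s: 5.72
eef_pos: [0.5532, 0.0258, 0.1561]
ee_rot: [0.807, 0.591, -0.0, 0.0]
force: [-1.0, 0.3, -0.4]
opening: 0.011
grip_force: 58.4
```

```bash
python3 - <<'E'
from h import *
g=get_image("wrist");cv2.imwrite("pics/w2.png",g["img"][:,:,::-1]);s=state();print(s["eef_pos"],s["ee_rot"],s["joint_positions"],s["force"],s["opening"],s["torque"])
np.save("w2.npy",[g],allow_pickle=True)
E
```

```text
[0.55317471 0.02518939 0.1561709 ] [ 8.07355856e-01  5.90064810e-01 -6.73097829e-05  1.93913954e-04] [-0.68700822  0.4418176   0.73451939  1.8912022  -0.36100914  0.94461561
 -0.0931585 ] [-0.47888284 -0.20637857 -0.64314984] 0.011065622854396275 [-0.02204441  0.06001336  0.02499138]
```

View pics/w2.png

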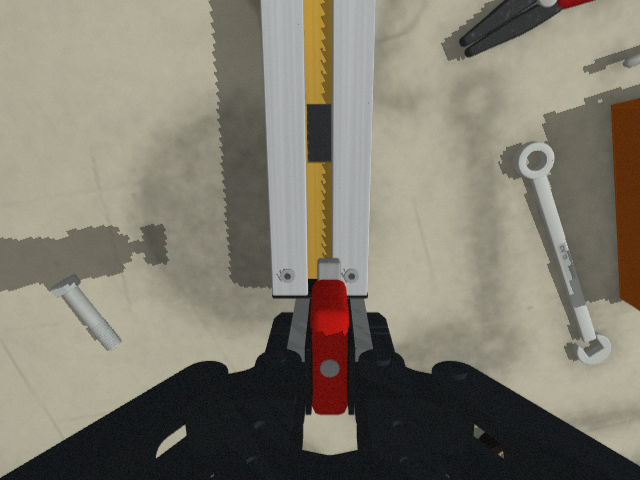

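The wrist view shows the stud held upright. The slot lies at (307–331, 104–162). The rail's left edge runs from (261,0) to (273,297) and its right edge from (375,0) to (367,297).

```bash
python3 - <<'E'
from h import *
from scipy.spatial.transform import Rotation as Ro
g=np.load("w2.npy",allow_pickle=True)[0];s=state();M=Ro.from_quat(s["ee_rot"]).as_matrix()
m=g["img"].astype(int)
def edge(v):  # rail outer edges: bright neutral
    k=(m[v].min(1)>165); u=np.where(k[255:380])[0]+255; return u[0]-.5,u[-1]+.5
A=[];B=[];W=[]
for v in range(10,270,20):
    a,b=edge(v);P,Q=ray(g,a,v,.036),ray(g,b,v,.036);A.append(P);B.append(Q)
A=np.array(A);B=np.array(B);print("widths",np.linalg.norm(A-B,axis=1).round(4))
C=(A+B)/2;p=np.polyfit(C[:,1],C[:,0],1);yaw=-np.arctan(p[0]);print("yaw",yaw,"res",np.abs(np.polyval(p,C[:,1])-C[:,0]).max())
for v in(60,133,200):
    print(v,''.join('#' if x.sum()<200 else 'y' if x[2]<90 else '.' for x in m[v,295:345]))
print(''.join('#' if x.sum()<200 else '.' for x in m[95:170,319]))
q=np.array([ray(g,*c,.030) for c in[(306.5,103.5),(331,103.5),(331.5,162.),(306.5,162.)]]);sl=q.mean(0)
sl[0]=np.polyval(p,sl[1]);print("slot",q.mean(0),"on midline",sl,"len",np.linalg.norm(q[0]-q[3]),np.linalg.norm(q[0]-q[1]))
print("tool yaw y",np.arctan2(M[1,1],M[0,1]),"delta tool cm",100*M.T@(np.r_[sl[:2],s["eef_pos"][2]]-s["eef_pos"]))
# stud held: top dot and yaw
print("dot",M.T@(ray(g,330,368,s["eef_pos"][2]+.0274)-s["eef_pos"]), "foot px",proj(g,[s["eef_pos"]+M@[.015,0,.0266]]))
E
```

```text
widths [0.0614 0.0622 0.0613 0.0609 0.0623 0.0625 0.0586 0.06   0.0578 0.0598
 0.0626 0.0622 0.0586]
yaw -0.30033696236852625 res 0.001484054872957441
60 ..........yyyyyyyyyyyyyyyyyyyyyyyyyyyy............
133 ...........yyy######################y.............
200 ............yyyyyyyyyyyyyyyyyyyyyyyyy.............
.........##########################################################........
slot [0.56624509 0.08557879 0.03      ] on midline [0.56721893 0.08557879 0.03      ] len 0.03446927165986393 0.014584474654169765
tool yaw y -0.30851803165910024 delta tool cm [ 6.18025755e+00 -4.95593784e-01 -2.20183019e-03]
dot [-0.00041852  0.00083532 -0.02739967] foot px [[327.96424274 260.91781425]]
```

Request:
carry_out(increments=[{"travel": [1.5,-0.2,0],"angular": [0,0,0]},{"travel": [3.5,-0.5,0.5],"angular": [0,0,0]},{"travel": [5.3,-0.5,2],"angular": [0,0,0]},{"travel": [6.17,-0.5,4],"angular": [0,0,0]},{"travel": [6.17,-0.5,6],"angular": [0,0,0]},{"travel": [6.17,-0.5,7],"angular": [0,0,0]},{"travel": [6.17,-0.5,7.8],"angular": [0,0,0]},{"travel": [6.17,-0.5,8.2],"angular": [0,0,0]},{"travel": [6.17,-0.5,8.2],"angular": [0,0,0]},{"travel": [6.17,-0.5,8.2],"angular": [0,0,0]}])

```text
time_s: 6.6
eef_pos: [0.5678, 0.086, 0.0745]
ee_rot: [0.807, 0.59, 0.0, 0.0]
force: [-0.2, 0.4, -0.1]
opening: 0.0112
grip_force: 58.5
```

```bash
python3 - <<'E'
from h import *
from scipy.spatial.transform import Rotation as Ro
s=state();M=Ro.from_quat(s["ee_rot"]).as_matrix()
print(s["eef_pos"],s["force"],100*M.T@(np.array([.5668,.0856,s["eef_pos"][2]])-s["eef_pos"]),np.arctan2(M[1,1],M[0,1]))
g=get_image("wrist");cv2.imwrite("pics/w3.png",g["img"][:,:,::-1])
E
```

```text
[0.56784944 0.08604388 0.07451642] [-0.15099841  0.42204371 -0.1218699 ] [-7.41394277e-02 -8.65269107e-02 -9.53731014e-05] -0.3083064033192466
```

View pics/w3.png

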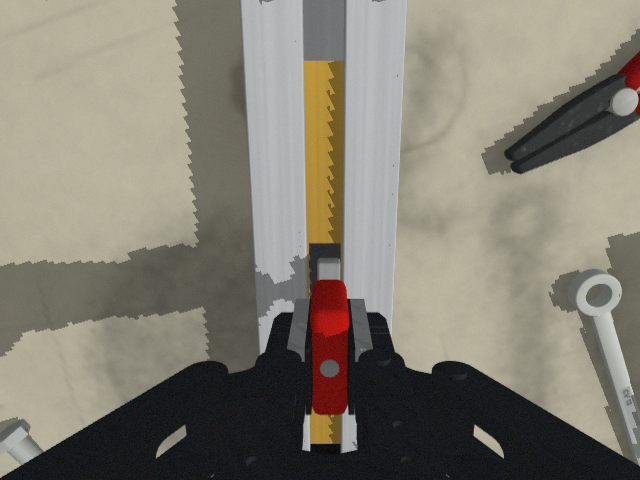

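The wrist view shows the slot's far edge at row 243 and the foot at columns 317–341. The groove centre is near column 325, so the stud needs to shift about 1.3 mm along −y. I'll apply that and go down slowly.

Request:
carry_out(increments=[{"travel": [-0.05,-0.13,0],"angular": [0,0,0]},{"travel": [-0.05,-0.13,0.1],"angular": [0,0,0]},{"travel": [-0.05,-0.13,0.2],"angular": [0,0,0]},{"travel": [-0.05,-0.13,0.3],"angular": [0,0,0]},{"travel": [-0.05,-0.13,0.4],"angular": [0,0,0]},{"travel": [-0.05,-0.13,0.5],"angular": [0,0,0]},{"travel": [-0.05,-0.13,0.6],"angular": [0,0,0]},{"travel": [-0.05,-0.13,0.7],"angular": [0,0,0]},{"travel": [-0.05,-0.13,0.8],"angular": [0,0,0]},{"travel": [-0.05,-0.13,0.9],"angular": [0,0,0]},{"travel": [-0.05,-0.13,1.0],"angular": [0,0,0]},{"travel": [-0.05,-0.13,1.05],"angular": [0,0,0]}])

```text
time_s: 7.65
eef_pos: [0.566, 0.0867, 0.0631]
ee_rot: [0.807, 0.591, -0.0, -0.0]
force: [-0.3, -0.2, -0.9]
opening: 0.0108
grip_force: 58.5
```

Request:
carry_out(increments=[{"travel": [0,0,0.05],"angular": [0,0,0]},{"travel": [0,0,0.1],"angular": [0,0,0]},{"travel": [0,0,0.1],"angular": [0,0,0]}])

```text
time_s: 7.9
eef_pos: [0.566, 0.0868, 0.0622]
ee_rot: [0.807, 0.591, -0.0, -0.0]
force: [-0.4, 0.1, -1.1]
opening: 0.0114
grip_force: 58.5
```

Request:
carry_out(increments=[{"travel": [0,0,0.08],"angular": [0,0,0]},{"travel": [0,0,0.16],"angular": [0,0,0]},{"travel": [0,0,0.24],"angular": [0,0,0]},{"travel": [0,0,0.32],"angular": [0,0,0]},{"travel": [0,0,0.4],"angular": [0,0,0]},{"travel": [0,0,0.5],"angular": [0,0,0]},{"travel": [0,0,0.6],"angular": [0,0,0]}])

```text
time_s: 8.48
eef_pos: [0.566, 0.0868, 0.0562]
ee_rot: [0.807, 0.591, 0.0, -0.0]
force: [0.0, -1.1, -1.5]
opening: 0.011
grip_force: 58.5
```

Request:
carry_out(increments=[{"travel": [0,0,0.08],"angular": [0,0,0]},{"travel": [0,0,0.16],"angular": [0,0,0]},{"travel": [0,0,0.24],"angular": [0,0,0]},{"travel": [0,0,0.32],"angular": [0,0,0]},{"travel": [0,0,0.32],"angular": [0,0,0]}])

```text
time_s: 8.9
eef_pos: [0.566, 0.0867, 0.0532]
ee_rot: [0.807, 0.591, 0.0, -0.0]
force: [-1.8, 0.2, 2.2]
opening: 0.0109
grip_force: 58.9
```

The spring pad has been met and the foot is in the slot. Now down to turning depth.

Request:
carry_out(increments=[{"travel": [0,0,0.08],"angular": [0,0,0]},{"travel": [0,0,0.16],"angular": [0,0,0]},{"travel": [0,0,0.24],"angular": [0,0,0]},{"travel": [0,0,0.32],"angular": [0,0,0]},{"travel": [0,0,0.4],"angular": [0,0,0]},{"travel": [0,0,0.48],"angular": [0,0,0]},{"travel": [0,0,0.56],"angular": [0,0,0]},{"travel": [0,0,0.63],"angular": [0,0,0]},{"travel": [0,0,0.63],"angular": [0,0,0]},{"travel": [0,0,0.63],"angular": [0,0,0]}])

```text
time_s: 9.73
eef_pos: [0.5661, 0.0868, 0.0469]
ee_rot: [0.807, 0.591, 0.0, -0.0]
force: [-2.0, -0.0, 6.4]
opening: 0.0112
grip_force: 59.5
```

```bash
python3 - <<'E'
from bench import *
s=state();print(s)
E
```

```text
{'time_s': 9.7333, 'joint_positions': array([-0.68100639,  0.61806018,  0.61163578,  1.91940578, -0.50391073,
        0.76078317, -0.08883165]), 'qvel': array([-7.48010900e-04, -1.26370588e-03, -8.86655988e-06, -2.31689385e-03,
       -1.20324696e-03,  1.14807023e-03, -4.93835653e-04]), 'tau': array([ 1.51526802e-01, -5.39944625e+01,  1.07347772e+01, -1.96686387e+01,
       -1.28596737e-01, -7.85043463e-01,  6.99733544e-03]), 'eef_pos': array([0.5660868 , 0.08676624, 0.0469398 ]), 'ee_rot': array([ 8.06915377e-01,  5.90667047e-01,  1.03351397e-04, -6.33578378e-05]), 'force': array([-1.98171395, -0.03378282,  6.42480598]), 'torque': array([0.01212537, 0.53361088, 0.00392158]), 'grip_force': 59.46092426776886, 'opening': 0.01115336671313917}
```

Request:
carry_out(increments=[{"travel": [0,0,0],"angular": [0,0,0.04]},{"travel": [0,0,0],"angular": [0,0,0.1]},{"travel": [0,0,0],"angular": [0,0,0.17]},{"travel": [0,0,0],"angular": [0,0,0.24]},{"travel": [0,0,0],"angular": [0,0,0.31]},{"travel": [0,0,0],"angular": [0,0,0.38]},{"travel": [0,0,0],"angular": [0,0,0.45]},{"travel": [0,0,0],"angular": [0,0,0.52]},{"travel": [0,0,0],"angular": [0,0,0.59]},{"travel": [0,0,0],"angular": [0,0,0.66]},{"travel": [0,0,0],"angular": [0,0,0.73]},{"travel": [0,0,0],"angular": [0,0,0.78]}])

```text
time_s: 10.73
eef_pos: [0.5672, 0.0867, 0.0473]
ee_rot: [0.971, 0.238, 0.001, 0.0]
force: [0.8, 0.6, 5.5]
opening: 0.0111
grip_force: 59.6
```

Request:
carry_out(increments=[{"travel": [0,0,0],"angular": [0,0,0.07]},{"travel": [0,0,0],"angular": [0,0,0.14]},{"travel": [0,0,0],"angular": [0,0,0.21]},{"travel": [0,0,0],"angular": [0,0,0.28]},{"travel": [0,0,0],"angular": [0,0,0.35]},{"travel": [0,0,0],"angular": [0,0,0.42]},{"travel": [0,0,0],"angular": [0,0,0.49]},{"travel": [0,0,0],"angular": [0,0,0.56]},{"travel": [0,0,0],"angular": [0,0,0.63]},{"travel": [0,0,0],"angular": [0,0,0.7]},{"travel": [0,0,0],"angular": [0,0,0.76]},{"travel": [0,0,0],"angular": [0,0,0.79]}])

```text
time_s: 11.73
eef_pos: [0.567, 0.0865, 0.0472]
ee_rot: [0.988, -0.154, 0.001, 0.0]
force: [0.2, -0.7, 5.8]
opening: 0.0113
grip_force: 59.5
```

Request:
carry_out(increments=[{"travel": [0,0,0],"angular": [0,0,0]},{"travel": [0,0,0],"angular": [0,0,0]},{"travel": [0,0,0],"angular": [0,0,0]}])

```text
time_s: 11.98
eef_pos: [0.567, 0.0865, 0.0472]
ee_rot: [0.988, -0.153, 0.001, 0.0]
force: [0.5, -0.7, 5.3]
opening: 0.0105
grip_force: 59.5
```

```bash
python3 - <<'E'
from h import *
from scipy.spatial.transform import Rotation as Ro
s=state();M=Ro.from_quat(s["ee_rot"]).as_matrix();print(M.round(3),s["eef_pos"],s["force"],s["torque"],np.arctan2(M[1,1],M[0,1]))
g=get_image("wrist");cv2.imwrite("pics/w4.png",g["img"][:,:,::-1])
E
```

```text
[[ 0.953 -0.301  0.002]
 [-0.301 -0.953 -0.   ]
 [ 0.002 -0.    -1.   ]] [0.56699846 0.08654649 0.04722869] [ 0.49179686 -0.66364647  5.32122444] [-0.05002025  0.06073395 -0.02985388] -1.8769955628453583
```

View pics/w4.png

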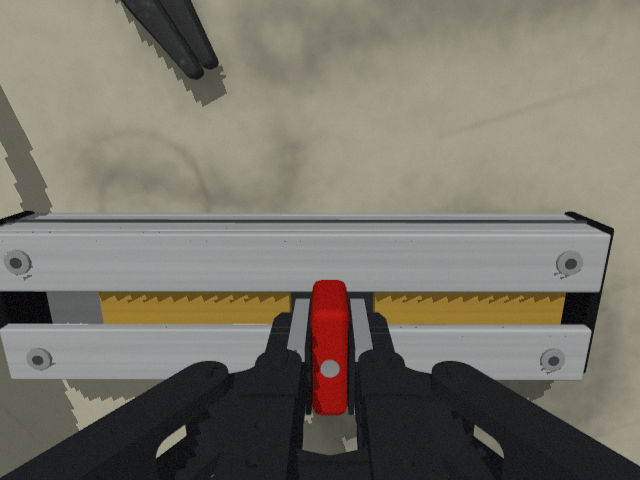

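The wing now lies square across the rail, with its dot at (330,368), and the forces are low. I'll let it rise while still held, then open.

Request:
carry_out(increments=[{"travel": [0,0,-0.08],"angular": [0,0,0]},{"travel": [0,0,-0.16],"angular": [0,0,0]},{"travel": [0,0,-0.24],"angular": [0,0,0]},{"travel": [0,0,-0.32],"angular": [0,0,0]},{"travel": [0,0,-0.4],"angular": [0,0,0]},{"travel": [0,0,-0.46],"angular": [0,0,0]},{"travel": [0,0,-0.46],"angular": [0,0,0]},{"travel": [0,0,-0.46],"angular": [0,0,0]}])

```text
time_s: 12.7
eef_pos: [0.5665, 0.0867, 0.0515]
ee_rot: [0.988, -0.152, 0.0, 0.0]
force: [1.5, 0.0, 3.8]
opening: 0.011
grip_force: 59.1
```

Request:
carry_out(increments=[{"travel": [0,0,0],"angular": [0,0,0]},{"travel": [0,0,0],"angular": [0,0,0]},{"travel": [0,0,0],"angular": [0,0,0]},{"travel": [0,0,0],"angular": [0,0,0]},{"travel": [0,0,0],"angular": [0,0,0]},{"travel": [0,0,0],"angular": [0,0,0]}], hand=5)

```text
time_s: 13.2
eef_pos: [0.5658, 0.0868, 0.0512]
ee_rot: [0.988, -0.152, -0.0, 0.0]
force: [0.1, 0.5, 0.7]
opening: 0.0501
grip_force: 0.0
```

Request:
carry_out(increments=[{"travel": [0,0,-1],"angular": [0,0,0]},{"travel": [0,0,-3],"angular": [0,0,0]},{"travel": [0,0,-5],"angular": [0,0,0]},{"travel": [0,0,-7],"angular": [0,0,0]},{"travel": [0,0,-9],"angular": [0,0,0]},{"travel": [0,0,-10],"angular": [0,0,0]},{"travel": [0,0,-10],"angular": [0,0,0]},{"travel": [0,0,-10],"angular": [0,0,0]},{"travel": [0,0,-10],"angular": [0,0,0]}])

```text
time_s: 13.95
eef_pos: [0.5654, 0.087, 0.1505]
ee_rot: [0.988, -0.152, -0.001, 0.0]
force: [0.1, -0.3, 0.2]
opening: 0.0501
grip_force: 0.0
```

```bash
python3 - <<'E'
from h import *
s=state();print(s["eef_pos"],s["force"])
g=get_image("wrist");cv2.imwrite("pics/w5.png",g["img"][:,:,::-1])
m=g["img"].astype(int);k=((m[:,:,0]>110)&(m[:,:,1]<70)&(m[:,:,2]<70)).astype(np.uint8)
n,l,st,c=cv2.connectedComponentsWithStats(k);i=1+st[1:,4].argmax();print(st[i],c[i])
for z in(.080,.076): print(z,proj(g,[[.567,.0865,z]]))
E
```

```text
[0.56541575 0.08702244 0.1504883 ] [ 0.08830116 -0.27129527  0.18650987]
[ 314  214   26   76 1540] [328.36103896 250.68701299]
0.08 [[328.66359109 257.54738385]]
0.076 [[328.67240257 255.06358139]]
```

View pics/w5.png

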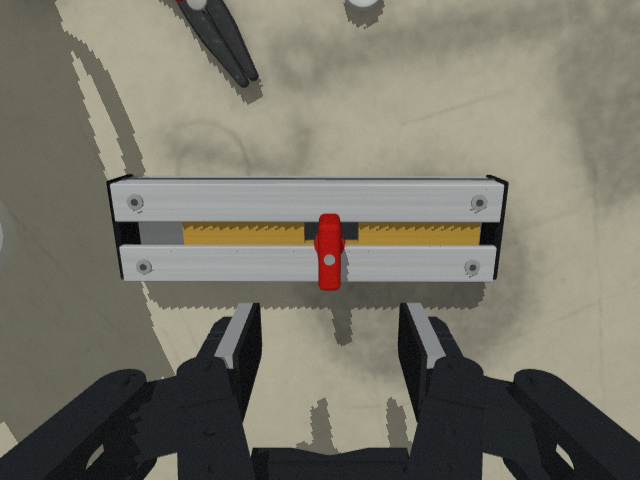

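The stud stands upright and square across the rail, with its dot at (330,260), close to the (328.7,257.5) predicted for the locked height. The gripper is clear, so I'm handing in.

```bash
python3 -c "
from bench import *
print(job_done())"
```

```text
the job is handed in; nothing more can be done
None
```

The stud is in the rail's slot, turned a quarter and standing upright and square across the rail, with the gripper clear. The job was handed in at about 14 s; no verdict came back, and the locked height was checked only from the last wrist picture.

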